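# Close the control box cover, line up its quarter-turn fastener and hold it pressed

## Task

Lower the open hinged cover of the grey control box gently until it comes to rest on its fastener, then turn the wing fastener clockwise about a quarter turn until its slot lines up with the two ridges on the cover, so that its tongue can pass into the frame. Then press the cover fully home against its springy rubber seal and finish while still holding it pressed there. Leave the flux tin, the pliers and the brass nut where they are.

Things in the scene. Friction and masses are not known exactly. Their poses are not given: they have to be found in the camera images.
- control_box: Grey sheet-metal box fixed to the bench, 170 x 170 mm, 75 mm high to its rim, open on top. Origin: centre of its underside; x along the hinge, y towards the hinge side, z up. The hinge line is parallel to x at y = +85 mm, z = 75 mm. A springy rubber seal strip lies along the opposite rim, 157 mm from the hinge.
- cover (a joint): Cover angle, rad: 0 = fully home on the frame, grows as it opens; starts 0.75 to 1.15. Out of line, the fastener's tongue stops it at about 0.08 to 0.09. In line (within 0.15 rad) it can go on: the seal takes over at 0.05, pressing home takes about 10 to 13 N straight down at the fastener; let go, the seal lifts it to about 0.03.
- wing (a joint): Angle of the wing fastener in the cover, rad: 0 = in line with the ridges and the slot below; positive = turned anticlockwise seen from outside the cover. Starts 0.75 to 1.45; range -0.7 to 1.6, no stop at 0; takes 0.05 N m to turn and stays where it is left. The tongue on its foot, under the cover, is 28 x 7 mm, along the bar.
- wing_grip (a point): Grip point of the wing fastener: a steel bar 44 mm long, 12 thick, 30 high, on a disc 34 mm across and 8 high, on the cover's outer face, midway along it, 120 mm from the hinge line. The point is at mid-bar, 26 mm above the face, 12 below the bar's top. x along the bar and its slot, y across, z out of the cover. Two ridges on the cover, parallel to the hinge, mark the aligned direction.
- cover_edge (a point): Middle of the cover's free edge on its outer face; z out of the cover, x along the edge. The cover is a flat grey plate, 178 mm along the hinge, 185 mm from hinge line to free edge, 4 mm thick; its outer face lies 5 mm outward of the hinge plane. The hinge is stiff: the cover (0.2 kg) stays at any angle; moving it down takes 1 to 4 N at the edge.
- flux_tin_mid (a point): Centre of the round flux tin, 65 mm across, 33 mm high; bystander, to be left alone.
- pliers_mid (a point): Centre of the pliers with red grips, 164 x 48 x 14 mm; bystander, to be left alone.
- flare_nut_mid (a point): Centre of a brass flare nut, 21 x 18 x 26 mm; bystander, to be left alone.

How it is judged:
On the way, in this order (a step that is already met when the one before it is completed fails the run):
1. the cover is lowered until it rests on its fastener (value of joint cover below 0.12 rad and velocity of joint cover above -0.3 rad/s), for 0.1 s.
2. then the fastener is turned until its slot lines up with the ridges (value of joint wing between -0.2 and 0.2 rad), for 0.1 s.
At the end, for the whole second after the job is handed in: The cover is pressed home (hinge angle under 0.02 rad) against its springy seal and held there by the fingers (contact above 2 N on the cover or its fastener), with the fastener within 0.2 rad of the ridges (all of step 2 and value of joint cover below 0.02 rad and contact force between the fingers and cover above 2 N); the arm keeps its last pose, push and grip.
It fails at once if the cover is slammed down: faster than 1.2 rad/s (about 0.2 m/s at its edge) just before it lands (value of joint cover between 0.1 and 0.25 rad and velocity of joint cover below -1.2 rad/s).
It fails at once if a bystander is moved by more than 30 mm (distance of any of flux_tin_mid, pliers_mid, flare_nut_mid from where it was at the start of the episode above 0.03 m).
It also fails if it takes over 51 s, if anything falls off the work surface, if the arm or the gripper's body presses on something with over 40 N, if the wrist force passes 120 N, or if a joint passes its speed limit or range.

## Robot

A 6-joint arm with a two-finger parallel gripper is mounted at the origin on the work surface; the furniture and walls round the work are solid. World frame = base frame: x ahead of the robot, y to its left, z up, the work surface at z = 0. Lengths are in m, angles in rad, forces in N, time in s.
With the tool pointing down it reaches from about 0.375 to 0.9 m from the base axis. Payload 3.1 kg.
Tool frame: the origin (TCP) lies at the very end of the fingers, on their centre line; the grasp point (between the pads) lies 19 mm behind it; z points along the fingers, y is the line along which they close (so a half turn about z gives the same grasp; the last joint's range is limited). The gripper opens to 87 mm and grips with 3 to 60 N. Pads are 19 mm wide; open, the fingers measure 117 mm over their backs; the gripper's body (75 mm by 190 mm) begins 51 mm behind the grasp point.
Start: joints at [-1.296, 0.527, 1.433, -0, 1.181, -0.178], TCP at [0.274, -0.562, 0.2] pointing down, gripper open.
Joint ranges: [-3.08, 3.08], [-0.75, 2.2], [0.22, 2.44], [-1.43, 4.57], [0, 2.65], [-2.85, 2.85]. Speed limits (rad/s): [2.79, 2.79, 3.14, 3.14, 3.14, 3.14].

## Interface

Orientations are given as a rotation vector (axis times angle).
In Python, from station import ctrl gives the robot as it stands.
- The arm moves only by the tool apply_moves, never from a script. Its argument "increments" is a list of rows, each an object of numbers: "grip": the opening, from 0 (shut) to 1 (fully open); "tx", "ty", "tz": the shift along the tool's x, y, z in cm; "turn": the turn about the tool's z in degrees. In form: [{"grip": .., "tx": .., "ty": .., "tz": .., "turn": ..}, ...]. A call has 1 to 10 rows; each row shifts and turns the commanded pose from where the row before left it, along the tool's axes as they then stand; what a row does not reach is not made up. A row lasts 1/12 s, in which the tool goes at most 41.7 mm and 7.16 degrees, less where a joint would pass 70% of its speed; a pose out of reach is approached as far as the arm can. A call with a gripper value outside its range is refused whole. The fingers move at their own pace and stop on an object; the grip force is fixed at half the most. Time passes only in rows, so rows that do not move let the fingers close. It gives the time, the measured TCP pose, the force, the opening and the grip force at its end, in the units of the state.
- ctrl.state(): the state, without advancing time (a new reading comes with each control period).
- ctrl.get_image(name): name is "scene" or "top" or "wrist"; returns (picture, depth): 384x512x3 uint8, red, green, blue; 384x512 float32, m along the optical axis (not along the pixel's ray), 0 where there is no reading.
- ctrl.get_calibration(name): a dict with "vfov" (degrees; the focal length in pixels is half the picture's height over the tangent of half this angle, whatever the lens; pixels are square), "cx", "cy" (the principal point, pixels), "rvec" (rotation vector, rad) and "tvec" (3), from world to camera coordinates, as OpenCV has them. Camera axes: x right, y down, z forward; pixel columns grow to the right and rows downward; lengths in m; the calibration is good to about 2 mm. A picture is of the moment at which its call begins: read the wrist's pose just before it. get_calibration takes no time and is no camera call; for the wrist camera it gives the pose at the moment of the call.
- ctrl.close_job(): hands the job in; it is judged then, once.
Trained networks look in the newest picture that a camera, given by its name, has taken for a name from the list of things; names that differ only in an ending like _2 or _b are one class to them, and where a whole thing is asked for, a point or a joint stands for the part that bears it (a point fixed in the world has none). Each returns a list of dicts, best first, with "conf" (0 to 1); they miss things now and then, are a little off and sometimes report something else, mostly with a low value. They report only what shows in the picture. A call takes as long as a camera call.
- ctrl.recognise(camera, thing): "location" ([column, row] in pixels, amid what is visible of it).
- ctrl.regions_of(camera, thing): "pixels" (384x512 bool, what is visible of it) and "location" ([column, row] in pixels, amid what is visible of it).
The state is a dict: "clock": time; "joint_positions": joint angles; "qvel": joint speeds; "effort": joint torques, N m; "tool_pos": TCP position; "tcp_rot": TCP orientation; "wrist_force": force on the tool from outside, world axes, zero at the start; "moment": the same for the moment, N m; "gripper_width": opening from 0.0 (shut) to 1.0 (fully open); "finger_force": force on a finger pad.
Only numpy, scipy, OpenCV 4.12 (cv2) and the standard library are available. Lean on these libraries where they do the work, as an engineer would, in place of code of your own. Each camera call takes 0.05 s, during which the arm holds its last target. There are 200 camera calls.

## Working session

There is one attempt and no reset: what is moved stays moved. The work goes in short steps, Python scripts to look and compute and a tool call to move; the robot and the scene stay as the last step left them, time stands still between calls to the robot, and variables do not carry over. Pictures are saved under pics/ and viewed, at most 10 in all, crops included, and the job is handed in when it is done.

Besides the shell and the picture viewer there is one more tool, called after ">>>" by a JSON object that holds its "api" and its "payload", one argument or row to a line. apply_moves: Moves the arm, as the interface text tells. Its arguments: {"type":"object","properties":{"increments":{"type":"array","items":{"type":"object","properties":{"grip":{"type":"number"},"tx":{"type":"number"},"ty":{"type":"number"},"tz":{"type":"number"},"turn":{"type":"number"}}}}},"required":["increments"]}

```bash
mkdir -p pics; ls
cat > h.py <<'E'
import numpy as np, cv2
from station import ctrl
def cal(n):
    c=ctrl.get_calibration(n); f=192/np.tan(np.radians(c["vfov"])/2)
    return f,c["cx"],c["cy"],cv2.Rodrigues(np.array(c["rvec"],float))[0],np.array(c["tvec"],float)
def cloud(n):
    C=cal(n); im,d=ctrl.get_image(n); f,cx,cy,R,t=C
    v,u=np.mgrid[:384,:512]
    P=np.stack([(u-cx)/f*d,(v-cy)/f*d,d],-1)
    W=(P-t)@R; W[d<=0]=np.nan
    return im,d,W
def save(n,im): cv2.imwrite("pics/"+n,im[:,:,::-1])
E
python3 - <<'E'
from h import *
s=ctrl.state(); print({k:np.round(v,3) for k,v in s.items()})
ims=[]
for n in("scene","top"):
    im,d,W=cloud(n); ims.append(im); np.save(n+".npy",W)
    C=cal(n); print(n,C[0],C[1:3],"cam at",-C[3].T@C[4])
    for th in("cover","wing","control_box","flux_tin_mid","pliers_mid","flare_nut_mid"):
        r=ctrl.regions_of(n,th)
        for q in r[:2]:
            p=q["pixels"]; print(n,th,round(q["conf"],2),np.round(q["location"]),p.sum(),np.round(np.nanmedian(W[p],0),3),np.round(np.nanmin(W[p],0),3),np.round(np.nanmax(W[p],0),3))
            if q is r[0]: np.save(f"m_{n}_{th}.npy",p)
big=np.vstack(ims); save("a.png",cv2.resize(np.hstack(ims),(800,300))); save("s.png",ims[0]); save("t.png",ims[1])
E
```

```text
pics
{'clock': np.float64(0.0), 'joint_positions': array([-1.296,  0.528,  1.434, -0.   ,  1.181, -0.178]), 'qvel': array([-0.001, -0.   ,  0.002, -0.   ,  0.001,  0.001]), 'effort': array([ 2.0000e-03, -4.4003e+01, -1.7660e+01,  6.3000e-02,  5.8000e-02,
       -0.0000e+00]), 'tool_pos': array([ 0.274, -0.561,  0.199]), 'tcp_rot': array([-3.059, -0.706,  0.   ]), 'wrist_force': array([ 0.145, -0.018, -0.359]), 'moment': array([ 0.011, -0.015,  0.055]), 'finger_force': np.float64(0.0), 'gripper_width': np.float64(1.0)}
scene 399.2148854155572 (255.3847407654959, 191.89626335112393) cam at [ 0.02710083 -0.59180742  0.45870816]
scene wing 0.42 [298. 165.] 67 [ 0.561 -0.086  0.18 ] [ 0.549 -0.092  0.15 ] [ 0.599 -0.056  0.191]
scene control_box 0.98 [296. 215.] 11702 [ 0.55  -0.078  0.071] [ 0.448 -0.2   -0.338] [1.645 0.679 0.247]
scene flux_tin_mid 0.59 [339. 300.] 1219 [ 0.461 -0.279  0.034] [ 0.439 -0.303  0.004] [ 0.502 -0.241  0.037]
scene flare_nut_mid 0.64 [371. 272.] 161 [ 0.582 -0.258  0.018] [ 0.576 -0.264  0.002] [ 0.597 -0.245  0.031]
top 387.0266798530382 (257.6947745002999, 188.81995303760232) cam at [0.4002895  0.02991908 1.03132276]
top cover 0.66 [294. 193.] 3098 [ 0.559 -0.057  0.185] [ 0.473 -0.106 -0.004] [ 0.7   -0.002  0.25 ]
top wing 0.54 [294. 189.] 274 [ 0.565 -0.048  0.201] [ 0.547 -0.07   0.1  ] [ 0.602 -0.025  0.222]
top control_box 0.7 [307. 206.] 5312 [ 0.55  -0.08   0.111] [ 0.451 -0.194 -0.003] [ 0.656 -0.002  0.25 ]
top flux_tin_mid 0.79 [374. 239.] 536 [ 0.471 -0.266  0.033] [ 0.44  -0.3    0.006] [ 0.504 -0.237  0.038]
top pliers_mid 0.62 [249. 190.] 509 [0.601 0.053 0.013] [ 0.517  0.039 -0.002] [0.682 0.088 0.019]
top flare_nut_mid 0.4 [363. 195.] 48 [ 0.585 -0.248  0.024] [ 0.578 -0.257  0.002] [ 0.595 -0.243  0.029]
```

Run:
```python
from h import *
a=cv2.imread("pics/s.png")[60:340,150:430]; b=cv2.imread("pics/t.png")[120:280,220:400]
cv2.imwrite("pics/b.png",np.hstack([cv2.resize(a,(400,400)),cv2.resize(b,(400,400*160//180)) if 0 else cv2.resize(b,(400,400))]))
```

```text
(no output)
```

View pics/b.png

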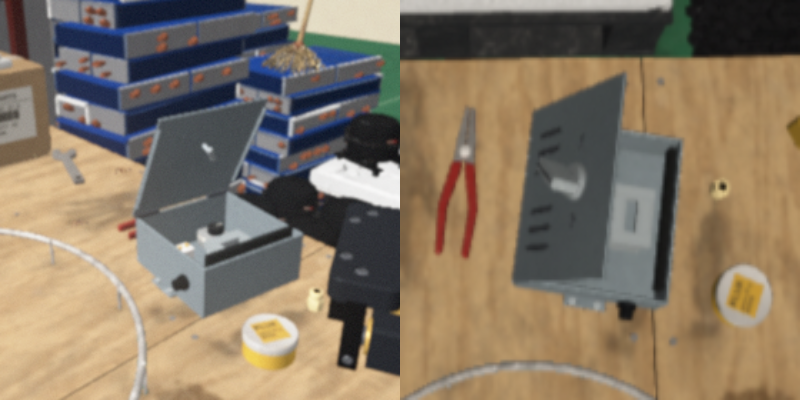

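Left (scene): the cover stands open with its inner side facing the camera, and the tongue is at about (208,152). Right (top): the hinge is on the left (+y), the cover's outer face is visible with the wing near (565,180) in the crop, and the pliers, tin and nut are clear of the box. Next I'll fit the cover plane and hinge.

```bash
cat >> h.py <<'E'
def fitplane(P,it=300,tol=.003):
    rng=np.random.default_rng(0); best=None
    for _ in range(it):
        a,b,c=P[rng.choice(len(P),3,False)]; n=np.cross(b-a,c-a)
        if np.linalg.norm(n)<1e-6: continue
        n/=np.linalg.norm(n); m=abs((P-a)@n)<tol
        if best is None or m.sum()>best.sum(): best=m
    c=P[best].mean(0); n=np.linalg.svd(P[best]-c,full_matrices=False)[2][2]
    return n*np.sign(n[2]),c,best
E
python3 - <<'E'
from h import *
W=np.load("top.npy"); m=np.load("m_top_cover.npy")|np.load("m_top_control_box.npy")
ok=m&(W[...,2]>.06)&np.isfinite(W[...,2])
P=W[ok]; n,c,b=fitplane(P)
print("n",n,"c",c,b.sum(),len(P))
h=np.cross(n,[0,0,1]);h/=np.linalg.norm(h); h*=np.sign(h[0]); up=np.cross(n,h); up*=np.sign(up[2])
ang=np.arccos(n[2]); print("angle",ang,"hinge dir",h,np.degrees(np.arctan2(h[1],h[0])),"up",up)
Q=P[b]; s=(Q-c)@h; t=(Q-c)@up; print("s",np.percentile(s,[0.5,99.5]),"t",np.percentile(t,[.5,1,99,99.5]))
# hinge line: plane offset 5mm inward, z=0.075
c2=c-5e-3*n; th=(0.075-c2[2])/up[2]; H=c2+th*up; smid=np.mean(np.percentile(s,[.5,99.5])); H=H+smid*h
print("hinge mid",H,"t hinge",th)
wp=H+.12*up+5e-3*n; print("wing base",wp,"grip",wp+.026*n, "edge",H+.185*up+5e-3*n)
# wing points above plane
R=W[ok]; d=(R-wp)@n; k=(d>.012)&(d<.045)&(np.linalg.norm(R-wp,axis=1)<.06)
A=np.stack([(R[k]-wp)@h,(R[k]-wp)@up,d[k]],1); print(k.sum()); print(np.round(A[np.argsort(-A[:,2])][:60:2]*1000))
E
```

```text
n [0.141806   0.89331276 0.42647786] c [ 0.560898   -0.05646918  0.17318617] 2887 4069
angle 1.1302011638728455 hinge dir [ 0.98763376 -0.15677868  0.        ] -9.019968201134319 up [-0.06686263 -0.42120394  0.904498  ]
s [-0.08518431  0.09054803] t [-0.10475772 -0.10284103  0.0798116   0.08041911]
hinge mid [ 0.56993819 -0.01662617  0.075     ] t hinge -0.1061956770738455
wing base [ 0.5626237  -0.06270408  0.18567215] grip [ 0.56631066 -0.03947795  0.19676057] edge [ 0.55827763 -0.09008233  0.24446452]
153
[[ -2.   8.  40.]
 [ -5.  11.  39.]
 [-12.  17.  39.]
 [ -3.   1.  39.]
 [ -7.  15.  39.]
 [  6.  -2.  38.]
 [  1.  -1.  38.]
 [-10.  20.  38.]
 [  0.   8.  38.]
 [ -0.  13.  38.]
 [ 12. -14.  38.]
 [ -7.  18.  38.]
 [ -5.  13.  38.]
 [  6.   1.  38.]
 [ -5.  17.  38.]
 [ -1.  -2.  38.]
 [  9.  -4.  38.]
 [ -6.   4.  37.]
 [-14.  15.  37.]
 [ -3.  16.  37.]
 [  3.  10.  37.]
 [ -8.  21.  37.]
 [-12.  17.  37.]
 [-14.  17.  36.]
 [-12.  21.  36.]
 [ -3.  18.  36.]
 [ 15. -10.  35.]
 [  1.  11.  35.]
 [-13.  19.  35.]
 [ 12.  -7.  34.]]
```

>>> {"api": "apply_moves", "payload": {
  "increments": [
    {"grip": 0, "tz": -2, "turn": -6.9},
    {"grip": 0, "tz": -2, "turn": -6.9},
    {"grip": 0, "tz": -2, "turn": -6.9},
    {"grip": 0, "tz": -2, "turn": -6.9},
    {"grip": 0, "tz": -2, "turn": -6.9},
    {"grip": 0, "tz": -2, "turn": -6.9},
    {"grip": 0, "tz": -1, "turn": -6.9},
    {"grip": 0, "turn": -6.9}
  ]
}}

```text
$.increments[0]: bad value
```

```bash
cat >> h.py <<'E'
yp=np.array([.1568,.9876,0]);hx=np.array([.9876,-.1568,0]);zz=np.array([0,0,1.]);H=np.array([.5699,-.0166,.075])
def face(th,r,o=.005): return H+r*(-np.cos(th)*yp+np.sin(th)*zz)+o*(np.cos(th)*zz+np.sin(th)*yp)
def tool():
    s=ctrl.state(); R=cv2.Rodrigues(np.array(s["tcp_rot"],float))[0]; return s,np.array(s["tool_pos"]),R
def rel(target):
    s,p,R=tool(); return np.round(R.T@(target-p)*100,2)
def phi():
    R=tool()[2]; return np.degrees(np.arctan2(R[1,0],R[0,0]))
E
cat > push.py <<'E'
from h import *
T=lambda th: face(th,.172)+.0095*yp
s,p,R=tool(); print(s["clock"],p,phi(),R[:,2],np.round(s["joint_positions"],2))
for th in (1.35,1.2,1.13,1,.8,.6,.5,.4,.3,.25,.2,.15,.1,.08): print(th,np.round(T(th),4),rel(T(th)))
E
python3 push.py
```

```text
0.7 [ 0.27400725 -0.56172667  0.19966502] 26.00100579604698 [ 2.15901436e-05 -4.09007049e-05 -9.99999999e-01] [-1.3   0.53  1.43  0.    1.18 -0.18]
1.35 [ 0.5662 -0.0396  0.2439] [ 49.16 -34.12  -4.43]
1.2 [ 0.5623 -0.0642  0.2371] [ 47.73 -32.08  -3.75]
1.13 [ 0.5606 -0.0752  0.2327] [ 47.09 -31.16  -3.3 ]
1 [ 0.5575 -0.0948  0.2224] [ 45.95 -29.54  -2.28]
0.8 [ 0.5532 -0.122   0.2019] [ 44.37 -27.28  -0.22]
0.6 [ 0.5496 -0.1446  0.1762] [ 43.05 -25.41   2.34]
0.5 [ 0.5481 -0.1539  0.1618] [ 42.51 -24.64   3.78]
0.4 [ 0.5469 -0.1618  0.1466] [ 42.06 -23.99   5.31]
0.3 [ 0.5459 -0.168   0.1306] [ 41.69 -23.47   6.9 ]
0.25 [ 0.5455 -0.1706  0.1224] [ 41.54 -23.26   7.73]
0.2 [ 0.5451 -0.1727  0.1141] [ 41.42 -23.08   8.56]
0.15 [ 0.5448 -0.1744  0.1056] [ 41.32 -22.94   9.4 ]
0.1 [ 0.5446 -0.1757  0.0971] [ 41.24 -22.83  10.25]
0.08 [ 0.5446 -0.1761  0.0937] [ 41.22 -22.79  10.59]
```

>>> {"api": "apply_moves", "payload": {
  "increments": [
    {"grip": 0.02, "tx": 0, "ty": 0, "tz": -2, "turn": -6.9},
    {"grip": 0.02, "tx": 0, "ty": 0, "tz": -2, "turn": -6.9},
    {"grip": 0.02, "tx": 0, "ty": 0, "tz": -2, "turn": -6.9},
    {"grip": 0.02, "tx": 0, "ty": 0, "tz": -2, "turn": -6.9},
    {"grip": 0.02, "tx": 0, "ty": 0, "tz": -2, "turn": -6.9},
    {"grip": 0.02, "tx": 0, "ty": 0, "tz": -2, "turn": -6.9},
    {"grip": 0.02, "tx": 0, "ty": 0, "tz": -1, "turn": -6.9},
    {"grip": 0.02, "tx": 0, "ty": 0, "tz": 0, "turn": -6.7}
  ]
}}

```text
clock: 1.37
tool_pos: [0.2745, -0.5633, 0.3333]
tcp_rot: [2.378, 2.043, -0.004]
wrist_force: [-0.3, 0.5, 0.5]
gripper_width: 0.48
finger_force: 0.0
```

```bash
python3 push.py
```

```text
1.3667 [ 0.27452684 -0.56329573  0.33332713] 81.34291083341724 [ 0.00189862 -0.00656349 -0.99997666] [-1.3   0.41  1.25  0.    1.47 -1.14]
1.35 [ 0.5662 -0.0396  0.2439] [56.22 20.93  8.65]
1.2 [ 0.5623 -0.0642  0.2371] [53.74 20.91  9.35]
1.13 [ 0.5606 -0.0752  0.2327] [52.62 20.91  9.8 ]
1 [ 0.5575 -0.0948  0.2224] [50.64 20.89 10.84]
0.8 [ 0.5532 -0.122   0.2019] [47.9  20.87 12.91]
0.6 [ 0.5496 -0.1446  0.1762] [45.63 20.85 15.49]
0.5 [ 0.5481 -0.1539  0.1618] [44.69 20.84 16.93]
0.4 [ 0.5469 -0.1618  0.1466] [43.91 20.83 18.46]
0.3 [ 0.5459 -0.168   0.1306] [43.28 20.82 20.06]
0.25 [ 0.5455 -0.1706  0.1224] [43.03 20.81 20.89]
0.2 [ 0.5451 -0.1727  0.1141] [42.82 20.81 21.72]
0.15 [ 0.5448 -0.1744  0.1056] [42.65 20.81 22.56]
0.1 [ 0.5446 -0.1757  0.0971] [42.53 20.8  23.41]
0.08 [ 0.5446 -0.1761  0.0937] [42.49 20.8  23.76]
```

>>> {"api": "apply_moves", "payload": {
  "increments": [
    {"grip": 0.02, "tx": 3.1, "ty": 1.15, "tz": 0, "turn": 0},
    {"grip": 0.02, "tx": 3.1, "ty": 1.15, "tz": 0, "turn": 0},
    {"grip": 0.02, "tx": 3.1, "ty": 1.15, "tz": 0, "turn": 0},
    {"grip": 0.02, "tx": 3.1, "ty": 1.15, "tz": 0, "turn": 0},
    {"grip": 0.02, "tx": 3.1, "ty": 1.15, "tz": 0, "turn": 0},
    {"grip": 0.02, "tx": 3.1, "ty": 1.15, "tz": 0, "turn": 0},
    {"grip": 0.02, "tx": 3.1, "ty": 1.15, "tz": 0, "turn": 0},
    {"grip": 0.02, "tx": 3.1, "ty": 1.15, "tz": 0, "turn": 0},
    {"grip": 0.02, "tx": 3.1, "ty": 1.15, "tz": 0, "turn": 0},
    {"grip": 0.02, "tx": 3.1, "ty": 1.15, "tz": 0, "turn": 0}
  ]
}}

```text
clock: 2.2
tool_pos: [0.4366, -0.272, 0.3299]
tcp_rot: [2.389, 2.04, 0.0]
wrist_force: [0.2, 0.3, 0.2]
gripper_width: 0.025
finger_force: 0.0
```

>>> {"api": "apply_moves", "payload": {
  "increments": [
    {"grip": 0.02, "tx": 3.1, "ty": 1.15, "tz": 0, "turn": 0},
    {"grip": 0.02, "tx": 3.1, "ty": 1.15, "tz": 0, "turn": 0},
    {"grip": 0.02, "tx": 3.1, "ty": 1.15, "tz": 0, "turn": 0},
    {"grip": 0.02, "tx": 3.1, "ty": 1.15, "tz": 0, "turn": 0},
    {"grip": 0.02, "tx": 3.1, "ty": 1.15, "tz": 0, "turn": 0},
    {"grip": 0.02, "tx": 3.1, "ty": 1.15, "tz": 0, "turn": 0},
    {"grip": 0.02, "tx": 3.1, "ty": 1.15, "tz": 0, "turn": 0},
    {"grip": 0.02, "tx": 3.1, "ty": 1.15, "tz": 0, "turn": 0},
    {"grip": 0.02, "tx": 0, "ty": 0, "tz": 0, "turn": 0}
  ]
}}

```text
clock: 2.95
tool_pos: [0.5679, -0.0379, 0.3297]
tcp_rot: [-2.383, -2.046, -0.006]
wrist_force: [0.5, -1.1, -0.2]
gripper_width: 0.025
finger_force: 0.0
```

```bash
python3 push.py
```

```text
2.95 [ 0.56789031 -0.03788324  0.32965266] 81.31497210086566 [ 0.00218392  0.00296344 -0.99999322] [-0.26  0.33  1.4   0.    1.41 -0.11]
1.35 [ 0.5662 -0.0396  0.2439] [-0.22 -0.15  8.57]
1.2 [ 0.5623 -0.0642  0.2371] [-2.71 -0.17  9.24]
1.13 [ 0.5606 -0.0752  0.2327] [-3.83 -0.17  9.68]
1 [ 0.5575 -0.0948  0.2224] [-5.82 -0.19 10.7 ]
0.8 [ 0.5532 -0.122   0.2019] [-8.58 -0.21 12.75]
0.6 [ 0.5496 -0.1446  0.1762] [-10.88  -0.23  15.31]
0.5 [ 0.5481 -0.1539  0.1618] [-11.82  -0.23  16.74]
0.4 [ 0.5469 -0.1618  0.1466] [-12.62  -0.24  18.27]
0.3 [ 0.5459 -0.168   0.1306] [-13.26  -0.25  19.86]
0.25 [ 0.5455 -0.1706  0.1224] [-13.52  -0.25  20.68]
0.2 [ 0.5451 -0.1727  0.1141] [-13.74  -0.25  21.51]
0.15 [ 0.5448 -0.1744  0.1056] [-13.92  -0.25  22.35]
0.1 [ 0.5446 -0.1757  0.0971] [-14.05  -0.26  23.2 ]
0.08 [ 0.5446 -0.1761  0.0937] [-14.1   -0.26  23.55]
```

>>> {"api": "apply_moves", "payload": {
  "increments": [
    {"grip": 0.02, "tx": 0, "ty": 0, "tz": 3, "turn": 0},
    {"grip": 0.02, "tx": 0, "ty": 0, "tz": 3, "turn": 0},
    {"grip": 0.02, "tx": -0.2, "ty": -0.2, "tz": 2.6, "turn": 0},
    {"grip": 0.02, "tx": -0.8, "ty": 0, "tz": 0.2, "turn": 0},
    {"grip": 0.02, "tx": -0.8, "ty": 0, "tz": 0.2, "turn": 0},
    {"grip": 0.02, "tx": -0.9, "ty": 0, "tz": 0.3, "turn": 0},
    {"grip": 0.02, "tx": -1.03, "ty": 0, "tz": 0.48, "turn": 0},
    {"grip": 0.02, "tx": -1.03, "ty": 0, "tz": 0.48, "turn": 0},
    {"grip": 0.02, "tx": -1.03, "ty": 0, "tz": 0.48, "turn": 0}
  ]
}}

```text
clock: 3.7
tool_pos: [0.5552, -0.1017, 0.2231]
tcp_rot: [2.388, 2.038, 0.002]
wrist_force: [0.5, 1.1, -0.5]
gripper_width: 0.022
finger_force: 0.0
```

Run:
```python
from h import *
print(rel(face(1,.172)+.0095*yp))
im,d,W=cloud("scene"); save("c.png",np.vstack([im[60:340,150:430]]))
```

```text
[0.71 0.11 0.06]
```

View pics/c.png

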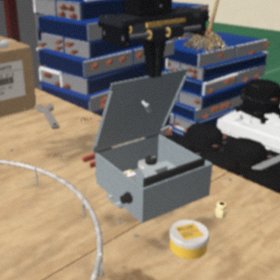

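The fingers are behind the top edge of the cover at about (157,65) in the crop, and the cover is starting to come down. I'll continue along the arc.

>>> {"api": "apply_moves", "payload": {
  "increments": [
    {"grip": 0.02, "tx": -0.7, "ty": 0, "tz": 0.68, "turn": 0},
    {"grip": 0.02, "tx": -0.9, "ty": 0, "tz": 0.68, "turn": 0},
    {"grip": 0.02, "tx": -0.9, "ty": 0, "tz": 0.68, "turn": 0},
    {"grip": 0.02, "tx": -0.77, "ty": 0, "tz": 0.85, "turn": 0},
    {"grip": 0.02, "tx": -0.77, "ty": 0, "tz": 0.85, "turn": 0},
    {"grip": 0.02, "tx": -0.77, "ty": 0, "tz": 0.85, "turn": 0},
    {"grip": 0.02, "tx": -0.47, "ty": 0, "tz": 0.72, "turn": 0},
    {"grip": 0.02, "tx": -0.47, "ty": 0, "tz": 0.72, "turn": 0}
  ]
}}

```text
clock: 4.42
tool_pos: [0.5454, -0.157, 0.1608]
tcp_rot: [-2.388, -2.039, 0.0]
wrist_force: [-0.2, -0.2, -0.0]
gripper_width: 0.02
finger_force: 0.0
```

```bash
python3 push.py | tail -9
```

```text
0.6 [ 0.5496 -0.1446  0.1762] [ 1.29  0.22 -1.55]
0.5 [ 0.5481 -0.1539  0.1618] [ 0.35  0.22 -0.11]
0.4 [ 0.5469 -0.1618  0.1466] [-0.45  0.22  1.42]
0.3 [ 0.5459 -0.168   0.1306] [-1.08  0.22  3.02]
0.25 [ 0.5455 -0.1706  0.1224] [-1.34  0.22  3.84]
0.2 [ 0.5451 -0.1727  0.1141] [-1.56  0.22  4.67]
0.15 [ 0.5448 -0.1744  0.1056] [-1.73  0.22  5.51]
0.1 [ 0.5446 -0.1757  0.0971] [-1.86  0.22  6.36]
0.08 [ 0.5446 -0.1761  0.0937] [-1.91  0.22  6.7 ]
```

Run:
```python
from h import *
im,d,W=cloud("scene"); save("d.png",cv2.resize(im[60:340,150:430],(500,500)))
```

```text
(no output)
```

View pics/d.png

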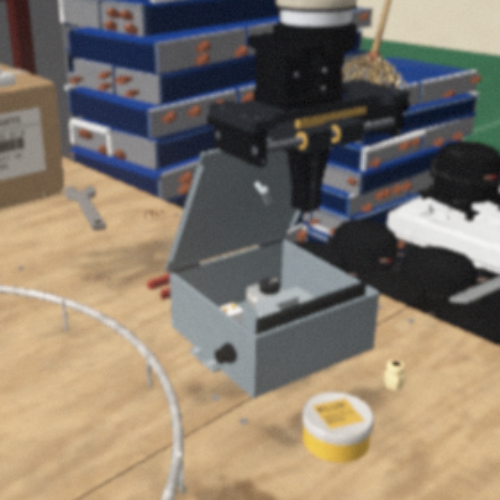

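Run:
```python
from h import *
f,cx,cy,R,t=cal("scene")
def pr(p): q=R@p+t; return np.round([ (f*q[0]/q[2]+cx-150)*500/280,(f*q[1]/q[2]+cy-60)*500/280,q[2]],2)
s,p,_=tool(); print("tcp",p,pr(p),pr(p+[0,0,.07]))
for th in (1.13,1,.8,.5): print(th,[pr(face(th,.185)+k*hx) for k in(-.089,0,.089)],pr(face(th,.12)))
print(pr(H-.089*hx),pr(H+.089*hx))
im,d,W=cloud("scene")
print(d[60+int(180*.56),150+int(310*.56)], W[60+int(180*.56),150+int(310*.56)], W[60+int(210*.56),150+int(230*.56)],W[60+int(160*.56),150+int(215*.56)],W[60+int(355*.56),150+int(220*.56)])
im,d,W=cloud("top"); np.save("top2.npy",W); save("e.png",cv2.resize(im[100:300,200:420],(660,600)))
```

```text
tcp [ 0.54461034 -0.15745689  0.15954376] [303.43 230.89   0.73] [307.01 165.84   0.7 ]
1.13 [array([195.5 , 148.76,   0.71]), array([267.4 , 134.29,   0.75]), array([331.73, 121.34,   0.79])] [250.76 179.53   0.8 ]
1 [array([207.19, 165.14,   0.7 ]), array([279.61, 149.5 ,   0.74]), array([344.28, 135.54,   0.78])] [258.07 189.08   0.79]
0.8 [array([224.04, 195.49,   0.68]), array([296.88, 177.81,   0.72]), array([361.79, 162.05,   0.76])] [268.36 206.43   0.78]
0.5 [array([244.39, 249.24,   0.67]), array([316.99, 228.19,   0.71]), array([381.58, 209.46,   0.76])] [280.46 236.75   0.77]
[163.76 271.72   0.84] [283.86 236.98   0.92]
0.69201815 [ 0.5363264  -0.16768053  0.22103304] [ 0.54098962 -0.04990371  0.15238198] [ 0.48964381 -0.08256444  0.23105463] [ 0.44930358 -0.13480186  0.04169085]
```

View pics/e.png

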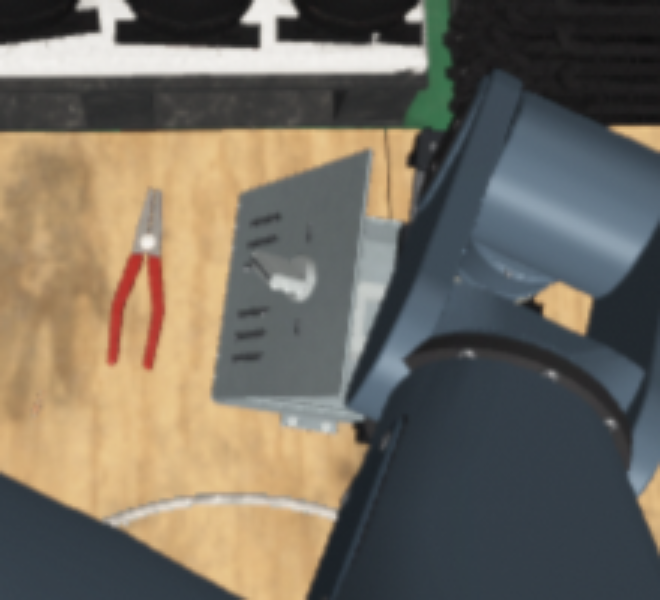

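>>> {"api": "apply_moves", "payload": {
  "increments": [
    {"grip": 0.02, "tx": -0.5, "ty": 0, "tz": -2, "turn": 0},
    {"grip": 0.02, "tx": 0, "ty": 0, "tz": -3.5, "turn": 0},
    {"grip": 0.02, "tx": 0, "ty": 0, "tz": -3.5, "turn": 0},
    {"grip": 0.02, "tx": 0, "ty": 0, "tz": -3.5, "turn": 0},
    {"grip": 0.02, "tx": 0, "ty": 0, "tz": -3.5, "turn": 0},
    {"grip": 0.02, "tx": 0, "ty": 0, "tz": -1, "turn": 0}
  ]
}}

```text
clock: 5.07
tool_pos: [0.5479, -0.1623, 0.339]
tcp_rot: [2.379, 2.034, 0.008]
wrist_force: [-0.4, -0.9, -0.1]
gripper_width: 0.02
finger_force: 0.0
```

Run:
```python
from h import *
W=np.load("top2.npy"); m=np.load("m_top_cover.npy")|np.load("m_top_control_box.npy")
v,u=np.mgrid[:384,:512]
ok=(u>272)&(u<322)&(v>148)&(v<236)&(W[...,2]>.085)&(W[...,2]<.26)
P=W[ok]; n,c,b=fitplane(P); Q=P[b]
h=np.cross(n,zz);h/=np.linalg.norm(h);h*=np.sign(h[0]); up=np.cross(n,h);up*=np.sign(up[2])
print("ang",np.arccos(n[2]),np.degrees(np.arctan2(h[1],h[0])),b.sum(),len(P))
t=(Q-H)@up; print("r of edge",np.percentile(t,[98,99,99.7]),"zmax",np.percentile(Q[:,2],[98,99.5]),"offset of H",(c-H)@n)
print(tool()[1],rel(face(1.35,.15)+.0095*yp), phi())
```

```text
ang 1.0979914203730656 -8.98199382807825 2942 3190
r of edge [0.18537177 0.18624419 0.18705418] zmax [0.24202612 0.24342944] offset of H 0.005036517880914658
[ 0.54786905 -0.16234385  0.33897739] [12.94 -0.23 11.6 ] 81.04882999853159
```

The fit agrees with the model (offset 5.0 mm, angle 1.10), so the fingers simply slid off the edge. I'll retry with the contact deeper and beside the wing.

```bash
sed -i 's/^T=.*/T=lambda th: face(th,.155)+.0095*yp+.022*hx/' push.py; python3 push.py
```

```text
5.0667 [ 0.54786905 -0.16234385  0.33897739] 81.04882999853159 [ 0.0112853  -0.00548161 -0.99992129] [-0.48  0.32  1.39  0.    1.42 -0.33]
1.35 [ 0.5886 -0.0394  0.2273] [12.82  1.97 11.14]
1.2 [ 0.585  -0.0615  0.2213] [10.58  1.96 11.76]
1.13 [ 0.5835 -0.0715  0.2173] [ 9.57  1.96 12.16]
1 [ 0.5806 -0.0892  0.2081] [ 7.78  1.94 13.08]
0.8 [ 0.5767 -0.1138  0.1897] [ 5.3   1.92 14.94]
0.6 [ 0.5735 -0.1342  0.1666] [ 3.24  1.89 17.25]
0.5 [ 0.5722 -0.1426  0.1537] [ 2.39  1.87 18.54]
0.4 [ 0.571  -0.1497  0.14  ] [ 1.68  1.85 19.92]
0.3 [ 0.5701 -0.1554  0.1256] [ 1.11  1.84 21.36]
0.25 [ 0.5698 -0.1578  0.1182] [ 0.87  1.83 22.1 ]
0.2 [ 0.5695 -0.1597  0.1107] [ 0.68  1.82 22.85]
0.15 [ 0.5692 -0.1613  0.1031] [ 0.52  1.81 23.61]
0.1 [ 0.569  -0.1625  0.0954] [ 0.4   1.8  24.37]
0.08 [ 0.569  -0.1629  0.0924] [ 0.37  1.79 24.68]
```

>>> {"api": "apply_moves", "payload": {
  "increments": [
    {"grip": 0.02, "tx": 3.2, "ty": 0.5, "tz": 0, "turn": 0},
    {"grip": 0.02, "tx": 3.2, "ty": 0.5, "tz": 0, "turn": 0},
    {"grip": 0.02, "tx": 3.2, "ty": 0.5, "tz": 0, "turn": 0},
    {"grip": 0.02, "tx": 3.2, "ty": 0.5, "tz": 0, "turn": 0},
    {"grip": 0.02, "tx": 0.5, "ty": 0, "tz": 1, "turn": 0},
    {"grip": 0.02, "tx": 0, "ty": 0, "tz": 3, "turn": 0},
    {"grip": 0.02, "tx": 0, "ty": 0, "tz": 3.5, "turn": 0},
    {"grip": 0.02, "tx": 0, "ty": 0, "tz": 3.6, "turn": 0},
    {"grip": 0.02, "tx": 0, "ty": 0, "tz": 0, "turn": 0},
    {"grip": 0.02, "tx": 0, "ty": 0, "tz": 0, "turn": 0}
  ]
}}

```text
clock: 5.9
tool_pos: [0.5838, -0.033, 0.2191]
tcp_rot: [-2.385, -2.037, 0.005]
wrist_force: [0.8, 0.6, 0.8]
gripper_width: 0.027
finger_force: 0.0
```

```bash
python3 push.py
```

```text
5.9 [ 0.5837537  -0.03303201  0.21912819] 81.00511830826495 [-0.00550203  0.00126091 -0.99998407] [-0.25  0.45  1.51 -0.    1.18 -0.09]
1.35 [ 0.5886 -0.0394  0.2273] [-0.55  0.57 -0.82]
1.2 [ 0.585  -0.0615  0.2213] [-2.79  0.57 -0.22]
1.13 [ 0.5835 -0.0715  0.2173] [-3.81  0.57  0.18]
1 [ 0.5806 -0.0892  0.2081] [-5.6   0.58  1.09]
0.8 [ 0.5767 -0.1138  0.1897] [-8.09  0.59  2.94]
0.6 [ 0.5735 -0.1342  0.1666] [-10.16   0.6    5.24]
0.5 [ 0.5722 -0.1426  0.1537] [-11.01   0.61   6.54]
0.4 [ 0.571  -0.1497  0.14  ] [-11.73   0.61   7.91]
0.3 [ 0.5701 -0.1554  0.1256] [-12.31   0.62   9.35]
0.25 [ 0.5698 -0.1578  0.1182] [-12.54   0.63  10.09]
0.2 [ 0.5695 -0.1597  0.1107] [-12.74   0.63  10.84]
0.15 [ 0.5692 -0.1613  0.1031] [-12.9    0.63  11.59]
0.1 [ 0.569  -0.1625  0.0954] [-13.02   0.64  12.36]
0.08 [ 0.569  -0.1629  0.0924] [-13.06   0.64  12.67]
```

>>> {"api": "apply_moves", "payload": {
  "increments": [
    {"grip": 0.02, "tx": -1.1, "ty": 0.3, "tz": 0, "turn": 0},
    {"grip": 0.02, "tx": -1.1, "ty": 0.3, "tz": 0, "turn": 0},
    {"grip": 0.02, "tx": -1.1, "ty": 0, "tz": 0.1, "turn": 0},
    {"grip": 0.02, "tx": -0.8, "ty": 0, "tz": 0.4, "turn": 0},
    {"grip": 0.02, "tx": -0.8, "ty": 0, "tz": 0.4, "turn": 0},
    {"grip": 0.02, "tx": -0.7, "ty": 0, "tz": 0.4, "turn": 0},
    {"grip": 0.02, "tx": -0.7, "ty": 0, "tz": 0.5, "turn": 0}
  ]
}}

```text
clock: 6.48
tool_pos: [0.5818, -0.0974, 0.2033]
tcp_rot: [2.389, 2.039, 0.002]
wrist_force: [0.8, 1.2, 2.6]
gripper_width: 0.017
finger_force: 0.9
```

```bash
python3 push.py|tail -12
```

```text
1.13 [ 0.5835 -0.0715  0.2173] [ 2.59 -0.24 -1.41]
1 [ 0.5806 -0.0892  0.2081] [ 0.79 -0.24 -0.49]
0.8 [ 0.5767 -0.1138  0.1897] [-1.69 -0.24  1.36]
0.6 [ 0.5735 -0.1342  0.1666] [-3.77 -0.24  3.66]
0.5 [ 0.5722 -0.1426  0.1537] [-4.62 -0.25  4.95]
0.4 [ 0.571  -0.1497  0.14  ] [-5.34 -0.25  6.33]
0.3 [ 0.5701 -0.1554  0.1256] [-5.92 -0.25  7.76]
0.25 [ 0.5698 -0.1578  0.1182] [-6.15 -0.25  8.5 ]
0.2 [ 0.5695 -0.1597  0.1107] [-6.35 -0.25  9.25]
0.15 [ 0.5692 -0.1613  0.1031] [-6.51 -0.25 10.01]
0.1 [ 0.569  -0.1625  0.0954] [-6.63 -0.25 10.78]
0.08 [ 0.569  -0.1629  0.0924] [-6.67 -0.25 11.09]
```

Contact is made: force about 2.9 N, cover near 0.93 rad.

>>> {"api": "apply_moves", "payload": {
  "increments": [
    {"grip": 0.02, "tx": -0.57, "ty": 0, "tz": 0.45, "turn": 0},
    {"grip": 0.02, "tx": -0.57, "ty": 0, "tz": 0.45, "turn": 0},
    {"grip": 0.02, "tx": -0.55, "ty": 0, "tz": 0.46, "turn": 0},
    {"grip": 0.02, "tx": -0.52, "ty": 0, "tz": 0.57, "turn": 0},
    {"grip": 0.02, "tx": -0.52, "ty": 0, "tz": 0.57, "turn": 0},
    {"grip": 0.02, "tx": -0.52, "ty": 0, "tz": 0.57, "turn": 0},
    {"grip": 0.02, "tx": -0.52, "ty": 0, "tz": 0.59, "turn": 0},
    {"grip": 0.02, "tx": -0.42, "ty": 0, "tz": 0.64, "turn": 0},
    {"grip": 0.02, "tx": -0.42, "ty": 0, "tz": 0.65, "turn": 0}
  ]
}}

```text
clock: 7.23
tool_pos: [0.5743, -0.1425, 0.1528]
tcp_rot: [2.389, 2.04, -0.0]
wrist_force: [0.2, 0.9, 1.6]
gripper_width: 0.019
finger_force: 0.7
```

```bash
python3 push.py|tail -8
```

```text
0.5 [ 0.5722 -0.1426  0.1537] [-0.04 -0.2  -0.09]
0.4 [ 0.571  -0.1497  0.14  ] [-0.76 -0.2   1.28]
0.3 [ 0.5701 -0.1554  0.1256] [-1.34 -0.21  2.72]
0.25 [ 0.5698 -0.1578  0.1182] [-1.57 -0.21  3.46]
0.2 [ 0.5695 -0.1597  0.1107] [-1.77 -0.21  4.21]
0.15 [ 0.5692 -0.1613  0.1031] [-1.93 -0.21  4.97]
0.1 [ 0.569  -0.1625  0.0954] [-2.05 -0.21  5.73]
0.08 [ 0.569  -0.1629  0.0924] [-2.09 -0.21  6.04]
```

>>> {"api": "apply_moves", "payload": {
  "increments": [
    {"grip": 0.02, "tx": -0.38, "ty": 0, "tz": 0.64, "turn": 0},
    {"grip": 0.02, "tx": -0.38, "ty": 0, "tz": 0.64, "turn": 0},
    {"grip": 0.02, "tx": -0.29, "ty": 0, "tz": 0.72, "turn": 0},
    {"grip": 0.02, "tx": -0.29, "ty": 0, "tz": 0.72, "turn": 0},
    {"grip": 0.02, "tx": -0.15, "ty": 0, "tz": 0.4, "turn": 0},
    {"grip": 0.02, "tx": -0.1, "ty": 0, "tz": 0.4, "turn": 0},
    {"grip": 0.02, "tx": -0.1, "ty": 0, "tz": 0.4, "turn": 0},
    {"grip": 0.02, "tx": -0.1, "ty": 0, "tz": 0.4, "turn": 0},
    {"grip": 0.02, "tx": -0.1, "ty": 0, "tz": 0.4, "turn": 0},
    {"grip": 0.02, "tx": -0.1, "ty": 0, "tz": 0.4, "turn": 0}
  ]
}}

```text
clock: 8.07
tool_pos: [0.5713, -0.1617, 0.102]
tcp_rot: [2.389, 2.04, 0.0]
wrist_force: [-0.3, 0.2, 0.2]
gripper_width: 0.02
finger_force: 0.5
```

```bash
python3 push.py|tail -4
```

```text
0.2 [ 0.5695 -0.1597  0.1107] [ 0.16 -0.21 -0.87]
0.15 [ 0.5692 -0.1613  0.1031] [ 0.   -0.21 -0.11]
0.1 [ 0.569  -0.1625  0.0954] [-0.12 -0.21  0.65]
0.08 [ 0.569  -0.1629  0.0924] [-0.15 -0.21  0.96]
```

>>> {"api": "apply_moves", "payload": {
  "increments": [
    {"grip": 0.02, "tx": 0, "ty": 0, "tz": 0.3, "turn": 0},
    {"grip": 0.02, "tx": 0, "ty": 0, "tz": 0.3, "turn": 0},
    {"grip": 0.02, "tx": 0, "ty": 0, "tz": 0.2, "turn": 0},
    {"grip": 0.02, "tx": 0, "ty": 0, "tz": 0.1, "turn": 0}
  ]
}}

```text
clock: 8.4
tool_pos: [0.5712, -0.1615, 0.0929]
tcp_rot: [-2.389, -2.04, 0.0]
wrist_force: [-1.2, -0.4, 1.0]
gripper_width: 0.018
finger_force: 0.4
```

>>> {"api": "apply_moves", "payload": {
  "increments": [
    {"grip": 0.02, "tx": 0, "ty": 0, "tz": 0.1, "turn": 0},
    {"grip": 0.02, "tx": 0, "ty": 0, "tz": 0.1, "turn": 0}
  ]
}}

```text
clock: 8.57
tool_pos: [0.5713, -0.1616, 0.0912]
tcp_rot: [2.389, 2.04, 0.0]
wrist_force: [-0.4, -0.0, 1.6]
gripper_width: 0.022
finger_force: 0.4
```

```bash
python3 push.py|tail -3
```

```text
0.15 [ 0.5692 -0.1613  0.1031] [ 0.   -0.21 -1.19]
0.1 [ 0.569  -0.1625  0.0954] [-0.12 -0.21 -0.42]
0.08 [ 0.569  -0.1629  0.0924] [-0.16 -0.21 -0.11]
```

>>> {"api": "apply_moves", "payload": {
  "increments": [
    {"grip": 0.02, "tx": 0, "ty": 0, "tz": 0.1, "turn": 0},
    {"grip": 0.02, "tx": 0, "ty": 0, "tz": 0.1, "turn": 0},
    {"grip": 0.02, "tx": 0, "ty": 0, "tz": 0, "turn": 0}
  ]
}}

```text
clock: 8.82
tool_pos: [0.5713, -0.1617, 0.0891]
tcp_rot: [2.389, 2.04, 0.0]
wrist_force: [0.3, -0.3, 0.9]
gripper_width: 0.021
finger_force: 0.2
```

>>> {"api": "apply_moves", "payload": {
  "increments": [
    {"grip": 0.02, "tx": 0, "ty": 0, "tz": 0.1, "turn": 0},
    {"grip": 0.02, "tx": 0, "ty": 0, "tz": 0, "turn": 0}
  ]
}}

```text
clock: 8.98
tool_pos: [0.5713, -0.1617, 0.0882]
tcp_rot: [2.389, 2.04, 0.0]
wrist_force: [-0.3, -0.6, 0.6]
gripper_width: 0.015
finger_force: 0.2
```

>>> {"api": "apply_moves", "payload": {
  "increments": [
    {"grip": 0.02, "tx": 0, "ty": 0, "tz": -2, "turn": 0},
    {"grip": 0.02, "tx": 0, "ty": 0, "tz": -3, "turn": 0},
    {"grip": 1, "tx": 0.5, "ty": -0.5, "tz": -3, "turn": 0},
    {"grip": 1, "tx": 1, "ty": -0.5, "tz": -3, "turn": 0},
    {"grip": 1, "tx": 1, "ty": -0.5, "tz": -1, "turn": 0},
    {"grip": 1, "tx": 1, "ty": -0.3, "tz": 0, "turn": 0},
    {"grip": 1, "tx": 0, "ty": 0, "tz": 0, "turn": 0}
  ]
}}

```text
clock: 9.57
tool_pos: [0.5578, -0.1218, 0.2079]
tcp_rot: [-2.386, -2.041, -0.0]
wrist_force: [-0.1, -0.0, -1.2]
gripper_width: 0.313
finger_force: 0.0
```

```bash
cat > look.py <<'E'
from h import *
im,d,W=cloud("wrist"); np.save("wr.npy",W)
r=ctrl.regions_of("wrist","wing")
print([ (round(q["conf"],2),np.round(q["location"])) for q in r[:3]])
ok=np.isfinite(W[...,2])&(W[...,2]>.07)&(W[...,2]<.13)&(np.linalg.norm(W[...,:2]-face(.085,.12)[:2],axis=-1)<.09)
n,c,b=fitplane(W[ok],tol=.002); print("plane",n,"theta",np.arccos(n[2]),"along",np.arctan2(n@yp,n[2]),"offset H",(H-c)@n,b.sum(),ok.sum())
P=W[np.isfinite(W[...,2])]; P=P[np.linalg.norm(P[:,:2]-face(.085,.12)[:2],axis=-1)<.05]
e=(P-c)@n; T=P[(e>.028)&(e<.045)]; print("top pts",len(T))
if len(T)>20:
    m,sz,a=cv2.minAreaRect((T[:,:2]*1000).astype(np.float32)); print("rect",m,sz,a)
    ev,V=np.linalg.eigh(np.cov(T[:,:2].T)); D=V[:,1]; print("bar dir deg",np.degrees(np.arctan2(D[1],D[0]))%180,"wing rad",np.arctan(np.tan(np.arctan2(D[1],D[0])-np.arctan2(hx[1],hx[0]))),"ctr",T.mean(0),"z95",np.percentile(T[:,2],95))
print("expect",face(.085,.12,.031),"tcp",tool()[1],phi(),ctrl.state()["clock"])
import sys; save(sys.argv[1],im)
E
python3 look.py f.png
```

```text
[(0.72, array([252., 198.])), (0.17, array([253., 152.]))]
plane [0.03076725 0.19232269 0.98084931] theta 0.19602108699740298 along 0.1960152230851324 offset H -0.005391719653701124 15517 16121
top pts 590
rect (553.275146484375, -126.7987060546875) (43.221805572509766, 12.045772552490234) 47.743377685546875
bar dir deg 48.00810336780395 wing rad 0.995353969471942 ctr [ 0.55350947 -0.12594293  0.1406427 ] z95 0.14425268890544252
expect [ 0.5515646  -0.13208494  0.1160758 ] tcp [ 0.55770071 -0.12330234  0.20644935] 81.06921031785794 9.6667
```

View pics/f.png

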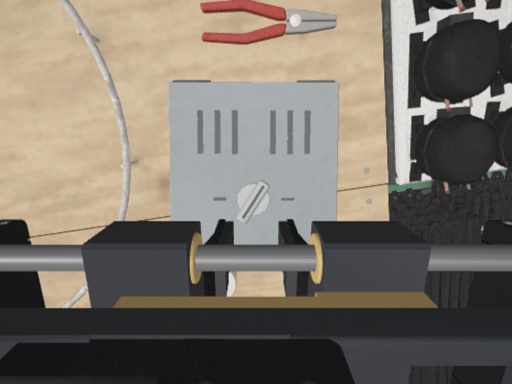

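Wrist view: the bar is at about (252,202), roughly 57° off the ridges at (220,198) and (288,198). The cover measures 0.196 rad, not resting. I'll check whether it is drifting.

```bash
python3 look.py g.png
python3 - <<'E'
from h import *
for th in (.196,.15,.12,.1,.085,.06): print(th, rel(face(th,.12,.005)), rel(face(th,.155)+.0095*yp+.022*hx))
E
```

```text
[(0.87, array([251., 200.]))]
plane [0.03042722 0.19258624 0.9808082 ] theta 0.19623202440847598 along 0.19622623252773297 offset H -0.0053862738121473585 16356 16962
top pts 593
rect (553.3700561523438, -126.63644409179688) (43.158905029296875, 11.91923713684082) 47.835567474365234
bar dir deg 47.819681077087104 wing rad 0.9920653801147832 ctr [ 0.55350679 -0.12594901  0.1407127 ] z95 0.14421161023778223
expect [ 0.5515646  -0.13208494  0.1160758 ] tcp [ 0.55806975 -0.12411064  0.20628076] 81.0060431122272 9.7667
0.196 [-0.88 -0.48 10.3 ] [-3.36  1.71  9.61]
0.15 [-0.99 -0.48 10.84] [-3.5   1.72 10.31]
0.12 [-1.06 -0.48 11.2 ] [-3.58  1.72 10.77]
0.1 [-1.09 -0.48 11.43] [-3.63  1.72 11.08]
0.085 [-1.12 -0.48 11.61] [-3.66  1.72 11.31]
0.06 [-1.15 -0.48 11.91] [-3.7   1.72 11.69]
```

The cover is static at 0.196. I'll straddle the wing bar, push on its disc, and use one grasp for the rest.

>>> {"api": "apply_moves", "payload": {
  "increments": [
    {"grip": 0.38, "tx": -0.9, "ty": -0.5, "tz": 1, "turn": 0},
    {"grip": 0.38, "tx": 0, "ty": 0, "tz": 1, "turn": 6.6},
    {"grip": 0.38, "tx": 0, "ty": 0, "tz": 0, "turn": 6.6},
    {"grip": 0.38, "tx": 0, "ty": 0, "tz": 0, "turn": 6.6},
    {"grip": 0.38, "tx": 0, "ty": 0, "tz": 0, "turn": 6.6},
    {"grip": 0.38, "tx": 0, "ty": 0, "tz": 0, "turn": 6.6},
    {"grip": 0.38, "tx": 0, "ty": 0, "tz": 0, "turn": 0},
    {"grip": 0.38, "tx": 0, "ty": 0, "tz": 0, "turn": 0},
    {"grip": 0.38, "tx": 0, "ty": 0, "tz": 0, "turn": 0}
  ]
}}

```text
clock: 10.52
tool_pos: [0.5523, -0.1326, 0.1874]
tcp_rot: [-2.868, -1.28, 0.002]
wrist_force: [-0.1, 0.2, -0.2]
gripper_width: 0.381
finger_force: 0.0
```

```bash
cat > w.py <<'E'
from h import *
s=ctrl.state(); print(s["clock"],s["tool_pos"],"phi",phi(),"w",s["gripper_width"],"F",np.round(s["wrist_force"],1))
for th in (.196,.15,.12,.1,.085,.06,.03,0): print(th, "disc",rel(face(th,.12,.013)),"mid",rel(face(th,.12,.031)),np.round(face(th,.12,.013),4))
E
python3 w.py
```

```text
10.5167 [ 0.55230919 -0.13258536  0.18744047] phi 48.11795450733006 w 0.38058006672317696 F [-0.1  0.2 -0.2]
0.196 disc [ 0.14 -0.17  7.63] mid [ 0.43 -0.37  5.87] [ 0.5518 -0.1303  0.1111]
0.15 disc [ 0.01 -0.09  8.17] mid [ 0.24 -0.24  6.39] [ 0.5516 -0.1319  0.1058]
0.12 disc [-0.06 -0.04  8.52] mid [ 0.12 -0.16  6.73] [ 0.5515 -0.1327  0.1023]
0.1 disc [-0.11 -0.01  8.75] mid [ 0.04 -0.11  6.96] [ 0.5514 -0.1332  0.0999]
0.085 disc [-0.14  0.01  8.93] mid [-0.01 -0.08  7.14] [ 0.5513 -0.1336  0.0981]
0.06 disc [-0.18  0.04  9.23] mid [-0.09 -0.03  7.43] [ 0.5512 -0.1341  0.0952]
0.03 disc [-0.23  0.07  9.58] mid [-0.18  0.03  7.79] [ 0.5512 -0.1347  0.0916]
0 disc [-0.27  0.09  9.94] mid [-0.27  0.09  8.14] [ 0.5511 -0.1351  0.088 ]
```

>>> {"api": "apply_moves", "payload": {
  "increments": [
    {"grip": 0.38, "tx": 0.2, "ty": -0.25, "tz": 2, "turn": 0},
    {"grip": 0.38, "tx": 0, "ty": 0, "tz": 2, "turn": 0},
    {"grip": 0.38, "tx": 0, "ty": 0, "tz": 1.8, "turn": 0},
    {"grip": 0.38, "tx": 0, "ty": 0, "tz": 1, "turn": 0},
    {"grip": 0.38, "tx": 0, "ty": 0, "tz": 0.4, "turn": 0},
    {"grip": 0.38, "tx": 0, "ty": 0, "tz": 0.3, "turn": 0},
    {"grip": 0.38, "tx": 0, "ty": 0, "tz": 0.3, "turn": 0},
    {"grip": 0.38, "tx": 0, "ty": 0, "tz": 0.2, "turn": 0}
  ]
}}

```text
clock: 11.18
tool_pos: [0.5527, -0.1296, 0.1087]
tcp_rot: [2.869, 1.278, 0.002]
wrist_force: [0.8, 0.1, 0.2]
gripper_width: 0.38
finger_force: 0.0
```

>>> {"api": "apply_moves", "payload": {
  "increments": [
    {"grip": 0.38, "tx": 0, "ty": 0.1, "tz": 0.2, "turn": 0},
    {"grip": 0.38, "tx": 0, "ty": 0.1, "tz": 0.2, "turn": 0}
  ]
}}

```text
clock: 11.35
tool_pos: [0.5541, -0.1308, 0.1048]
tcp_rot: [2.869, 1.278, 0.002]
wrist_force: [0.5, 0.5, 0.7]
gripper_width: 0.38
finger_force: 0.0
```

```bash
python3 w.py
```

```text
11.35 [ 0.55408294 -0.1308276   0.10477177] phi 48.0113634926949 w 0.3796916121997629 F [0.5 0.5 0.7]
0.196 disc [-0.11 -0.2  -0.64] mid [ 0.18 -0.39 -2.4 ] [ 0.5518 -0.1303  0.1111]
0.15 disc [-0.24 -0.12 -0.1 ] mid [-0.02 -0.26 -1.88] [ 0.5516 -0.1319  0.1058]
0.12 disc [-0.32 -0.07  0.25] mid [-0.13 -0.18 -1.54] [ 0.5515 -0.1327  0.1023]
0.1 disc [-0.36 -0.04  0.49] mid [-0.21 -0.14 -1.31] [ 0.5514 -0.1332  0.0999]
0.085 disc [-0.39 -0.02  0.66] mid [-0.26 -0.1  -1.13] [ 0.5513 -0.1336  0.0981]
0.06 disc [-0.44  0.01  0.96] mid [-0.34 -0.05 -0.84] [ 0.5512 -0.1341  0.0952]
0.03 disc [-0.48  0.04  1.32] mid [-0.44  0.01 -0.48] [ 0.5512 -0.1347  0.0916]
0 disc [-0.52  0.06  1.68] mid [-0.52  0.06 -0.12] [ 0.5511 -0.1351  0.088 ]
```

>>> {"api": "apply_moves", "payload": {
  "increments": [
    {"grip": 0.38, "tx": -0.2, "ty": 0, "tz": 0.2, "turn": 0},
    {"grip": 0.38, "tx": 0, "ty": 0, "tz": 0.2, "turn": 0},
    {"grip": 0.38, "tx": 0, "ty": 0, "tz": 0.2, "turn": 0}
  ]
}}

```text
clock: 11.6
tool_pos: [0.5522, -0.1322, 0.0982]
tcp_rot: [2.87, 1.277, 0.0]
wrist_force: [0.1, -0.7, 0.0]
gripper_width: 0.378
finger_force: 0.0
```

>>> {"api": "apply_moves", "payload": {
  "increments": [
    {"grip": 0.38, "tx": 0, "ty": 0, "tz": 0.2, "turn": 0},
    {"grip": 0.38, "tx": 0, "ty": 0, "tz": 0.1, "turn": 0}
  ]
}}

```text
clock: 11.77
tool_pos: [0.5521, -0.132, 0.0949]
tcp_rot: [-2.87, -1.278, 0.0]
wrist_force: [-0.2, -0.5, 0.2]
gripper_width: 0.385
finger_force: 0.0
```

>>> {"api": "apply_moves", "payload": {
  "increments": [
    {"grip": 0.38, "tx": 0, "ty": 0, "tz": 0.1, "turn": 0},
    {"grip": 0.38, "tx": 0, "ty": 0, "tz": 0.1, "turn": 0}
  ]
}}

```text
clock: 11.93
tool_pos: [0.5522, -0.132, 0.0931]
tcp_rot: [-2.87, -1.278, -0.0]
wrist_force: [-0.1, 0.3, 0.4]
gripper_width: 0.385
finger_force: 0.0
```

```bash
python3 w.py|head -1; python3 look.py i.png
python3 - <<'E'
from h import *
im,d,W=cloud("scene"); a=cv2.imread("pics/i.png"); save("j.png",np.hstack([cv2.resize(a[:,:,::-1],(400,300)),cv2.resize(im[100:260,200:413],(400,300))]))
E
```

```text
11.9333 [ 0.55223112 -0.13201884  0.09311764] phi 48.001947051987244 w 0.38528157882124525 F [-0.1  0.3  0.4]
[(0.98, array([254., 224.]))]
plane [0.03069796 0.19221776 0.98087205] theta 0.19590430011937587 along 0.19589849268060447 offset H -0.005421669061309759 29278 30790
top pts 1800
rect (553.3826293945312, -126.9215087890625) (40.80010986328125, 48.232913970947266) 16.449796676635742
bar dir deg 139.933352390175 wing rad -0.5418404229617778 ctr [ 0.55779935 -0.12331971  0.13952092] z95 0.14520891227988697
expect [ 0.5515646  -0.13208494  0.1160758 ] tcp [ 0.55214618 -0.13200862  0.0931033 ] 48.00630348267528 12.0333
```

View pics/j.png

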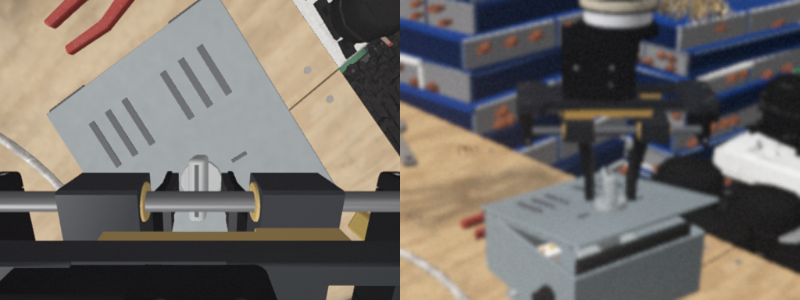

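Scene crop: the fingers straddle the wing with their tips just at the disc, though the TCP reads 10 mm below the face. So the reading is about 20 mm low in z, which also explains the earlier slip. I'll keep lowering and go by contact force.

>>> {"api": "apply_moves", "payload": {
  "increments": [
    {"grip": 0.38, "tx": 0, "ty": 0, "tz": 0.2, "turn": 0},
    {"grip": 0.38, "tx": 0, "ty": 0, "tz": 0.2, "turn": 0},
    {"grip": 0.38, "tx": 0, "ty": 0, "tz": 0.2, "turn": 0}
  ]
}}

```text
clock: 12.33
tool_pos: [0.5525, -0.1326, 0.0873]
tcp_rot: [2.869, 1.278, 0.0]
wrist_force: [-0.4, -1.6, 1.4]
gripper_width: 0.382
finger_force: 0.8
```

>>> {"api": "apply_moves", "payload": {
  "increments": [
    {"grip": 0.38, "tx": 0, "ty": 0, "tz": 0.2, "turn": 0},
    {"grip": 0.38, "tx": 0, "ty": 0, "tz": 0.1, "turn": 0}
  ]
}}

```text
clock: 12.5
tool_pos: [0.5525, -0.1324, 0.0841]
tcp_rot: [2.87, 1.277, 0.001]
wrist_force: [0.2, -0.7, 1.5]
gripper_width: 0.38
finger_force: 0.6
```

>>> {"api": "apply_moves", "payload": {
  "increments": [
    {"grip": 0.38, "tx": 0, "ty": 0, "tz": 0.2, "turn": 0},
    {"grip": 0.38, "tx": 0, "ty": 0, "tz": 0.1, "turn": 0}
  ]
}}

```text
clock: 12.67
tool_pos: [0.5523, -0.132, 0.081]
tcp_rot: [-2.87, -1.278, -0.0]
wrist_force: [-0.0, -0.1, -0.1]
gripper_width: 0.382
finger_force: 0.5
```

>>> {"api": "apply_moves", "payload": {
  "increments": [
    {"grip": 0.38, "tx": 0, "ty": 0, "tz": 0.15, "turn": 0},
    {"grip": 0.38, "tx": 0, "ty": 0, "tz": 0.1, "turn": 0}
  ]
}}

```text
clock: 12.83
tool_pos: [0.5521, -0.1319, 0.0785]
tcp_rot: [-2.87, -1.278, 0.0]
wrist_force: [0.4, -0.4, 1.3]
gripper_width: 0.381
finger_force: 0.5
```

>>> {"api": "apply_moves", "payload": {
  "increments": [
    {"grip": 0.38, "tx": 0, "ty": 0, "tz": 0.1, "turn": 0},
    {"grip": 0.38, "tx": 0, "ty": 0, "tz": 0.1, "turn": 0}
  ]
}}

```text
clock: 13.0
tool_pos: [0.5522, -0.1321, 0.0767]
tcp_rot: [2.87, 1.278, -0.0]
wrist_force: [0.2, -1.1, 4.4]
gripper_width: 0.38
finger_force: 1.9
```

```bash
python3 look.py k.png|sed -n 2p
```

```text
plane [0.01358849 0.0814219  0.99658709] theta 0.08264204093982479 along 0.08263699852544351 offset H -0.005668138996188952 30605 33698
```

It rests on the fastener at 0.083 rad. I'll lift slightly, close on the bar and turn.

>>> {"api": "apply_moves", "payload": {
  "increments": [
    {"grip": 0.38, "tx": 0, "ty": 0, "tz": -0.4, "turn": 0},
    {"grip": 0.1, "tx": 0, "ty": 0, "tz": 0, "turn": 0},
    {"grip": 0.1, "tx": 0, "ty": 0, "tz": 0, "turn": 0},
    {"grip": 0.1, "tx": 0, "ty": 0, "tz": 0, "turn": 0},
    {"grip": 0.1, "tx": 0, "ty": 0, "tz": 0, "turn": 0},
    {"grip": 0.1, "tx": 0, "ty": 0, "tz": 0, "turn": 0}
  ]
}}

```text
clock: 13.6
tool_pos: [0.554, -0.1335, 0.0809]
tcp_rot: [2.866, 1.277, 0.004]
wrist_force: [2.8, -2.2, -1.3]
gripper_width: 0.141
finger_force: 29.5
```

```bash
python3 look.py l.png|sed -n 2p; python3 w.py|head -1
```

```text
plane [0.01337494 0.08143707 0.99658874] theta 0.08262206117577624 along 0.0826184260602166 offset H -0.005726998950597485 28399 30499
13.7 [ 0.55400972 -0.13345938  0.08093169] phi 48.02563483773045 w 0.13696209432751533 F [ 3.  -2.9 -3.3]
```

>>> {"api": "apply_moves", "payload": {
  "increments": [
    {"grip": 0.1, "tx": 0, "ty": 0.15, "tz": 0, "turn": 0},
    {"grip": 0.1, "tx": 0, "ty": 0, "tz": 0, "turn": 5},
    {"grip": 0.1, "tx": 0, "ty": 0, "tz": 0, "turn": 5},
    {"grip": 0.1, "tx": 0, "ty": 0, "tz": 0, "turn": 5},
    {"grip": 0.1, "tx": 0, "ty": 0, "tz": 0, "turn": 5},
    {"grip": 0.1, "tx": 0, "ty": 0, "tz": 0, "turn": 5},
    {"grip": 0.1, "tx": 0, "ty": 0, "tz": 0, "turn": 5}
  ]
}}

```text
clock: 14.28
tool_pos: [0.5544, -0.134, 0.0809]
tcp_rot: [3.101, 0.486, 0.003]
wrist_force: [2.2, -3.4, -3.6]
gripper_width: 0.148
finger_force: 30.5
```

>>> {"api": "apply_moves", "payload": {
  "increments": [
    {"grip": 0.1, "tx": 0, "ty": 0, "tz": 0, "turn": 5},
    {"grip": 0.1, "tx": 0, "ty": 0, "tz": 0, "turn": 5},
    {"grip": 0.1, "tx": 0, "ty": 0, "tz": 0, "turn": 5},
    {"grip": 0.1, "tx": 0, "ty": 0, "tz": 0, "turn": 5},
    {"grip": 0.1, "tx": 0, "ty": 0, "tz": 0, "turn": 5},
    {"grip": 0.1, "tx": 0, "ty": 0, "tz": 0, "turn": 2},
    {"grip": 0.1, "tx": 0, "ty": 0, "tz": 0, "turn": 0},
    {"grip": 0.1, "tx": 0, "ty": 0, "tz": 0, "turn": 0}
  ]
}}

```text
clock: 14.95
tool_pos: [0.5541, -0.1346, 0.0809]
tcp_rot: [3.129, -0.244, 0.003]
wrist_force: [2.0, -4.0, -2.8]
gripper_width: 0.145
finger_force: 30.3
```

```bash
python3 look.py m.png; python3 w.py
```

```text
[(0.82, array([256., 225.]))]
plane [0.01370534 0.08092584 0.99662589] theta 0.08217062233760414 along 0.08216382045038133 offset H -0.005724556615637707 26762 28958
top pts 1607
rect (554.1419067382812, -130.59918212890625) (30.432191848754883, 43.245243072509766) 60.89698028564453
bar dir deg 169.55835802896908 wing rad -0.02478653364293505 ctr [ 0.55904576 -0.13477777  0.1275637 ] z95 0.13304977886880648
expect [ 0.5515646  -0.13208494  0.1160758 ] tcp [ 0.55411928 -0.13460076  0.08084174] -8.925101701594748 15.05
15.05 [ 0.55411928 -0.13460076  0.08084174] phi -8.925101701594748 w 0.14632122135637426 F [ 2.1 -5.1 -2.9]
0.196 disc [-0.29 -0.38 -3.03] mid [-0.28 -0.72 -4.8 ] [ 0.5518 -0.1303  0.1111]
0.15 disc [-0.29 -0.23 -2.5 ] mid [-0.28 -0.49 -4.28] [ 0.5516 -0.1319  0.1058]
0.12 disc [-0.29 -0.14 -2.14] mid [-0.28 -0.35 -3.93] [ 0.5515 -0.1327  0.1023]
0.1 disc [-0.29 -0.09 -1.91] mid [-0.28 -0.26 -3.7 ] [ 0.5514 -0.1332  0.0999]
0.085 disc [-0.29 -0.05 -1.73] mid [-0.28 -0.2  -3.52] [ 0.5513 -0.1336  0.0981]
0.06 disc [-0.29  0.   -1.43] mid [-0.29 -0.1  -3.23] [ 0.5512 -0.1341  0.0952]
0.03 disc [-0.29  0.06 -1.08] mid [-0.29  0.01 -2.87] [ 0.5512 -0.1347  0.0916]
0 disc [-0.29  0.1  -0.72] mid [-0.29  0.1  -2.52] [ 0.5511 -0.1351  0.088 ]
```

View pics/m.png

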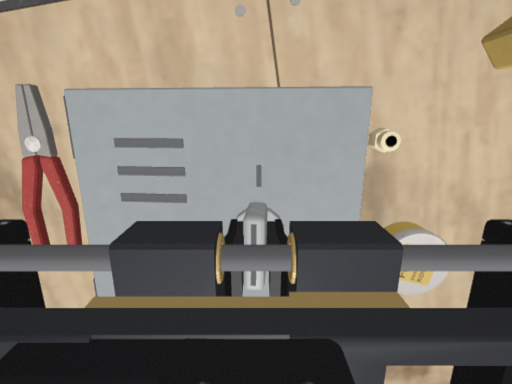

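The bar slot at (257,240) lines up with the ridge at (258,176). Now I'll press home.

>>> {"api": "apply_moves", "payload": {
  "increments": [
    {"grip": 0.1, "tx": 0, "ty": 0.1, "tz": 0.2, "turn": 0},
    {"grip": 0.1, "tx": 0, "ty": 0.1, "tz": 0.2, "turn": 0},
    {"grip": 0.1, "tx": 0, "ty": 0.1, "tz": 0.2, "turn": 0},
    {"grip": 0.1, "tx": 0, "ty": 0.1, "tz": 0.2, "turn": 0},
    {"grip": 0.1, "tx": 0, "ty": 0, "tz": 0.1, "turn": 0}
  ]
}}

```text
clock: 15.47
tool_pos: [0.5536, -0.1368, 0.0725]
tcp_rot: [-3.131, 0.248, -0.003]
wrist_force: [2.3, -0.5, 8.3]
gripper_width: 0.134
finger_force: 30.0
```

>>> {"api": "apply_moves", "payload": {
  "increments": [
    {"grip": 0.1, "tx": 0, "ty": 0, "tz": 0.2, "turn": 0},
    {"grip": 0.1, "tx": 0, "ty": 0, "tz": 0.2, "turn": 0}
  ]
}}

```text
clock: 15.63
tool_pos: [0.5536, -0.1372, 0.0702]
tcp_rot: [3.132, -0.247, 0.003]
wrist_force: [-3.0, 0.0, 31.2]
gripper_width: 0.137
finger_force: 30.0
```

```bash
python3 look.py n.png | sed -n 2p; python3 w.py|head -1
```

```text
plane [ 4.67330227e-04 -3.69276627e-03  9.99993073e-01] theta 0.0037222283952054384 along -0.003573708128267926 offset H -0.005881760809689518 27183 29593
15.7333 [ 0.55358608 -0.13713095  0.07043391] phi -9.010872347774084 w 0.13608127687136826 F [-0.8 -0.9 15.6]
```

>>> {"api": "apply_moves", "payload": {
  "increments": [
    {"grip": 0.1, "tx": 0, "ty": 0, "tz": 0.05, "turn": 0},
    {"grip": 0.1, "tx": 0, "ty": 0, "tz": 0, "turn": 0},
    {"grip": 0.1, "tx": 0, "ty": 0, "tz": 0, "turn": 0},
    {"grip": 0.1, "tx": 0, "ty": 0, "tz": 0, "turn": 0},
    {"grip": 0.1, "tx": 0, "ty": 0, "tz": 0, "turn": 0},
    {"grip": 0.1, "tx": 0, "ty": 0, "tz": 0, "turn": 0}
  ]
}}

```text
clock: 16.23
tool_pos: [0.5536, -0.1371, 0.0704]
tcp_rot: [3.131, -0.247, 0.004]
wrist_force: [-1.3, -1.4, 18.4]
gripper_width: 0.135
finger_force: 30.0
```

```bash
python3 look.py o.png | sed -n 2p; python3 look.py p.png | sed -n 2p; python3 w.py|head -1
```

```text
plane [ 1.82810578e-04 -3.29563882e-03  9.99994553e-01] theta 0.003300711212633762 along -0.003226114582256739 offset H -0.0058308466954948455 27101 29547
plane [ 9.03312048e-05 -3.46114820e-03  9.99994006e-01] theta 0.003462333678435227 along -0.0034040732859375233 offset H -0.005854898456345706 27169 29574
16.4333 [ 0.5535835  -0.13714745  0.0703811 ] phi -9.014915513206141 w 0.13809483941115483 F [-1.2 -0.9 18.7]
```

The cover is home at about 0 rad with a steady 18 N press and the wing aligned, so I'm handing the job in.

```bash
python3 -c "
from station import ctrl; print(ctrl.close_job())"
```

```text
the job is handed in; nothing more can be done
None
```

I handed the job in at about 16 s with the cover pressed home (about 0 rad, steady 18 N), the fastener within about 0.03 rad of the ridges, and the gripper still holding it; my first push slid off the cover's edge and I redid it, and no verdict was returned.

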